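Shut and lock the battery drawer

TASK

One of the two open drawers of the small steel chest holds a black battery: push that drawer fully home with your fingertips, then push the steel keeper by its post all the way across to that drawer's side, so that its plate stands in front of the drawer and locks it. Leave the drawer with the flux tin open as it is, do not touch or lift what lies in the drawers, and leave the jar, the screwdriver and the solder spool where they are. Nothing needs to be grasped.

Things in the scene. Friction and masses are not known exactly. Their poses are not given: they have to be found in the camera images.
- chest: Low grey steel chest, fixed to the bench, 110 mm deep (x), 174 mm wide (y), 104 mm high, with two white drawers side by side above a 40 mm plinth. Origin at the centre of its underside; front face at x = -55 mm, looking along -x; +y is its left, z up. A keeper slides along the front of its top. Fixed stacks stand close to its left (to 130 mm high) and behind it (higher).
- drawer_left (a joint): Opening of the drawer on the chest's +y side, in m: 0 is fully home with its front flush with the chest, larger is pulled out towards the chest's -x, up to 0.08. It moves with about 2 N of friction and stays where it is left.
- drawer_right (a joint): The same for the drawer on the chest's -y side.
- drawer_left_front (a point): Middle of the outer face of the left drawer's front panel, 70 mm above the bench, at chest y = +48 mm; moves with the drawer. The panel is 66 mm wide, 4 mm thick, 46 to 98 mm above the bench, but only up to 86 mm in the 30 mm wide finger notch in its middle. The open tray behind is 58 mm wide and 95 mm long, its floor 50 mm and its walls 80 mm above the bench.
- drawer_right_front (a point): The same point of the right drawer's front (chest y = -48 mm).
- keeper (a joint): Place of the keeper along the chest's y, m: 0 is the middle, clear of both drawers; +0.05 the end stop on the left drawer's side, -0.05 on the right's. About 2 N of friction; stays where left. Its 16 mm wide steel plate hangs 3 to 6 mm in front of the chest's front, 84 to 115 mm above the bench; it must not be moved over a drawer that is still open.
- keeper_post (a point): Centre of the top of the keeper's upright round post, 14 mm in diameter; it stands from 115 to 136 mm above the bench, at x = -37 mm in the chest's frame, and moves with the keeper. Axes as the chest's.
- battery: Black battery block lying on its side in one of the drawers, loose, 56 mm along the drawer, 33 mm wide, 24 mm high. Origin at the middle of its underside, within 3 mm.
- flux_tin: Round flat tin with a red lid, 53 mm in diameter, 20 mm high, loose in the other drawer. Origin at the centre of its underside.
- jar: White jar with a blue cap standing on the bench, loose, 52 mm in diameter, 62 mm high; bystander. Origin at the centre of its underside.
- screwdriver: Screwdriver with orange handle lying on the bench, loose, 178 mm long (y), 25 mm high; bystander. Origin at the middle of its underside.
- spool: Solder spool with green flanges standing on the bench, loose, 55 mm in diameter, 30 mm high; bystander. Origin at the centre of its underside.

How it is judged:
By the outcome, as a careful person would: the job done as asked, in the order asked, and still so for the second after the job is handed in, with the robot touching nothing.
It also fails if it takes over 40 s, if anything falls off the work surface, if the arm or the gripper's body presses on something with over 40 N, if the wrist force passes 120 N, or if a joint passes its speed limit or range.

ROBOT

A 6-joint arm with a two-finger parallel gripper is mounted at the origin on a cart in front of the work surface, level with it; the furniture and walls round the work are solid. World frame = base frame: x ahead of the robot, y to its left, z up, the work surface at z = 0. Lengths are in m, angles in rad, forces in N, time in s.
With the tool pointing down it reaches from about 0.2 to 0.875 m from the base axis. Payload 3.4 kg.
Tool frame: the origin (TCP) lies at the very end of the fingers, on their centre line; the grasp point (between the pads) lies behind it (r.grip_depth is the z of the grasp point in the tool frame, in m); z points along the fingers, y is the line along which they close (so a half turn about z gives the same grasp; the last joint's range is limited). The gripper opens to 94 mm and grips with 3 to 60 N. Pads are 16 mm wide; open, the fingers measure 119 mm over their backs; the gripper's body (75 mm by 177 mm) begins 78 mm behind the grasp point.
Start: joints at [-1.43, 0.276, 1.505, -0, 1.361, -0.121], TCP at [0.149, -0.555, 0.184] pointing down, gripper open.
Joint ranges: [-2.89, 2.89], [-0.75, 2.08], [0.22, 2.7], [-1.18, 4.32], [0.11, 2.71], [-2.7, 2.7]. Speed limits (rad/s): [2.57, 2.57, 3.14, 3.14, 3.14, 3.14].

INTERFACE

Orientations are given as a unit quaternion [x, y, z, w].
In Python, from plant import r, optics gives the robot as it stands (r), with the cameras (optics).
- The arm moves only by the tool hand_motion, called after ">>>" by a JSON object that holds its "method" and its "body", one argument or row to a line. Schema: {"type":"object","properties":{"plan":{"type":"array","items":{"type":"object","properties":{"tx":{"type":"number"},"ty":{"type":"number"},"tz":{"type":"number"},"ax":{"type":"number"},"ay":{"type":"number"},"az":{"type":"number"}},"additionalProperties":false},"minItems":1,"maxItems":8},"finger_gap":{"type":"number"},"only":{"type":"string"},"quiet":{"type":"boolean"},"lines":{"type":"string"}},"required":["plan"],"additionalProperties":false}. plan is a list of rows, 1 to 8 of them, each an object with the fields tx, ty, tz (the shift in m), ax, ay, az (a rotation vector in rad); a field left out counts as zero; each row is the pose to reach, as a shift and turn from the pose commanded when the call began, along the tool's axes at that moment; what a row does not reach only later rows make up. A row lasts 1/8 s, in which the tool goes at most 0.0625 m and 0.188 rad, less where a joint would pass 70% of its speed; a pose out of reach is approached as far as the arm can. finger_gap is the opening from 0.0 (shut) to 1.0 (fully open), set as the call begins (left out keeps the last). The fingers move at their own pace and stop on an object; the grip force is fixed at half the most. Time passes only in rows, so rows that do not move let the fingers close. The tool returns the time, the measured TCP pose, the force, the opening and the grip force at its end. only (a regular expression) keeps the lines of the reply that match it, lines (a string "A,B") keeps lines A to B, and quiet returns only ok. Input that does not fit is refused with a message, and nothing moves.
- r.get_state(): the state, without advancing time (a new reading comes with each control period).
- optics.read_camera(name): name is "side" or "top" or "wrist"; returns the picture (480x640x3 uint8, red, green, blue); there is no depth.
- optics.get_calibration(name): a dict with "fovy" (degrees; the focal length in pixels is half the picture's height over the tangent of half this angle, whatever the lens; pixels are square), "cx", "cy" (the principal point, pixels), "distortion" ([k1, k2, p1, p2, k3] as OpenCV has them; the pictures are not rectified), "position" and "orientation" of the camera in the world. Camera axes: x right, y down, z forward; pixel columns grow to the right and rows downward; lengths in m; the calibration is good to about 2 mm. A picture is of the moment at which its call begins: read the wrist's pose just before it. get_calibration takes no time and is no camera call; for the wrist camera it gives the pose at the moment of the call.
- r.finish_job(): hands the job in; it is judged then, once.
The state is a dict: "time_s": time; "q": joint angles; "joint_vel": joint speeds; "tau": joint torques, N m; "eef_pos": TCP position; "tool_rot": TCP orientation; "force": force on the tool from outside, world axes, zero at the start; "torque": the same for the moment, N m; "gripper_width": opening from 0.0 (shut) to 1.0 (fully open); "grasp_force": force on a finger pad.
Only numpy, scipy, OpenCV 4.12 (cv2) and the standard library are available. Lean on these libraries where they do the work, as an engineer would, in place of code of your own. Each camera call takes 0.05 s, during which the arm holds its last target. There are 200 camera calls.

## Working session

There is one attempt and no reset: what is moved stays moved. The work goes in short steps, Python scripts to look and compute and a tool call to move; the robot and the scene stay as the last step left them, time stands still between calls to the robot, and variables do not carry over. Pictures are saved under pics/ and viewed, at most 10 in all, crops included, and the job is handed in when it is done.

```bash
mkdir -p pics; ls; python3 - <<'E'
from plant import r, optics
import cv2
for n in("top","side"):
    cv2.imwrite(f"pics/{n}0.png",optics.read_camera(n)[:,:,::-1]); print(n,optics.get_calibration(n))
s=r.get_state(); print(s["time_s"],s["eef_pos"],s["tool_rot"],s["gripper_width"],r.grip_depth)
E
```

```text
pics
plant.py
top {'fovy': 52.517028831320175, 'cx': 316.6511862629351, 'cy': 246.75904797527954, 'distortion': array([-0.01414573,  0.        ,  0.        ,  0.        ,  0.        ]), 'position': array([0.16329517, 0.00303473, 1.34565144]), 'orientation': array([-0.61485666,  0.78068321, -0.08637549,  0.07088217])}
side {'fovy': 46.346781972121235, 'cx': 318.5267657558783, 'cy': 240.97394613983175, 'distortion': array([-0.11099407,  0.        ,  0.        ,  0.        ,  0.        ]), 'position': array([-0.43898595, -0.16473003,  0.95350889]), 'orientation': array([ 0.6820022 , -0.61398913,  0.27239334, -0.28929607])}
0.1 [ 0.14874384 -0.55488546  0.18291816] [ 9.91443160e-01  1.30536675e-01 -1.12792040e-05 -7.98519636e-04] 0.9923540155714279 -0.0188
```

View pics/top0.png

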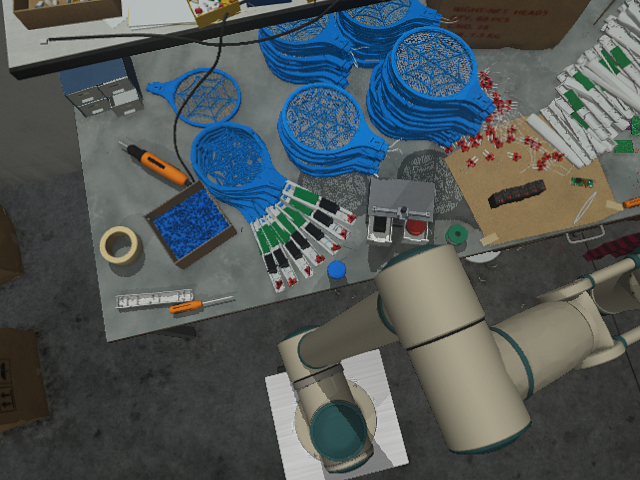

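View pics/side0.png

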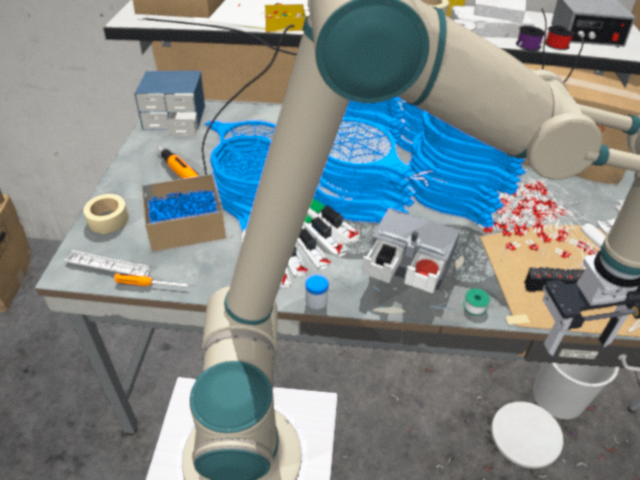

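The chest is at about (402,212) in the top view and (412,250) in the side view. The battery is in the left drawer, at top (378,230), and the red tin is in the right one, at (415,228). The jar is at (337,270), the spool at (456,235) and the screwdriver is far off to the left. Next I'll crop both views.

```bash
python3 - <<'E'
import cv2,numpy as np
a=cv2.imread("pics/top0.png")[165:285,320:480]; b=cv2.imread("pics/side0.png")[195:315,330:490]
cv2.imwrite("pics/crop.png",np.vstack([cv2.resize(x,(400*1,300),interpolation=cv2.INTER_CUBIC) for x in (a,b)]))
cv2.imwrite("pics/cropA.png",cv2.resize(a,(800,600),interpolation=cv2.INTER_CUBIC))
cv2.imwrite("pics/cropB.png",cv2.resize(b,(800,600),interpolation=cv2.INTER_CUBIC))
E
```

```text
(no output)
```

View pics/cropA.png

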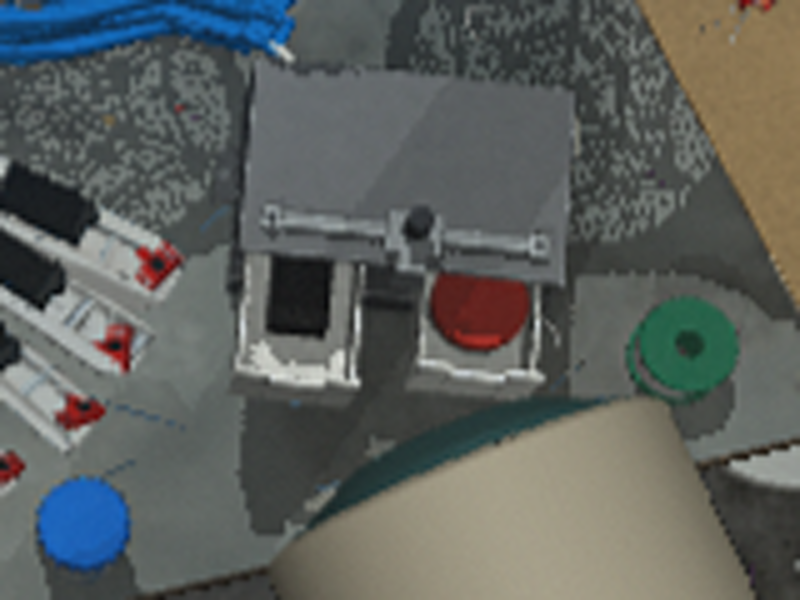

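View pics/cropB.png

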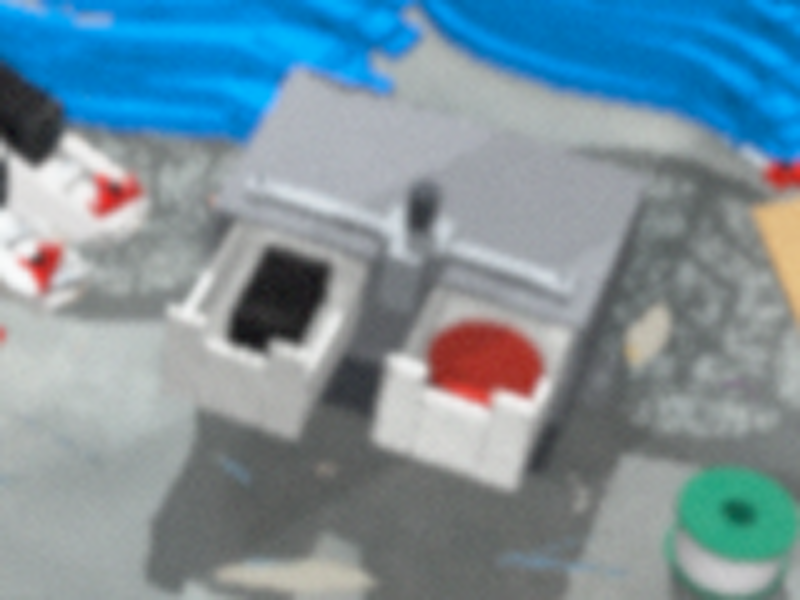

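The crops show the keeper post top at crop A (420,215) and crop B (427,187), so the keeper is in the middle. In crop A the chest top's corners are about (255,70), (573,92), (563,284) and (243,252). The left drawer's front top edge runs from about (238,374) to (358,383).

```bash
cat >h.py <<'E'
from plant import r, optics
import cv2,numpy as np
from scipy.spatial.transform import Rotation as R
def ray(n,p):
    c=optics.get_calibration(n);f=240/np.tan(np.radians(c["fovy"]/2))
    K=np.array([[f,0,c["cx"]],[0,f,c["cy"]],[0,0,1]])
    u=cv2.undistortPoints(np.array([[p]],float),K,c["distortion"])[0,0]
    return c["position"],R.from_quat(c["orientation"]).apply([*u,1])
def onz(n,p,z):
    o,d=ray(n,p);return o+d*(z-o[2])/d[2]
def A(x,y):return (320+(x+.5)/5-.5,165+(y+.5)/5-.5)
def B(x,y):return (330+(x+.5)/5-.5,195+(y+.5)/5-.5)
E
python3 - <<'E'
from h import *
np.set_printoptions(precision=4,suppress=True)
P=lambda t,p,z,n="top":print(t,n,onz(n,p,z))
for t,p in dict(BL=(255,70),BR=(573,92),FR=(563,284),FL=(243,252)).items():P(t,A(*p),.104)
for t,p in dict(BL=(298,68),BR=(645,180),FR=(580,327),FL=(218,200)).items():P(t,B(*p),.104,"side")
P("post",A(420,210),.136);P("post",B(427,183),.136,"side")
for p in((238,374),(358,383),(420,370),(543,378)):P("drawer",A(*p),.098)
for p in((170,310),(318,358),(388,358),(535,405)):P("drawer",B(*p),.098,"side")
P("jar",A(84,523),.062);P("spool",A(690,345),.03)
E
```

```text
BL top [ 0.589  -0.2437  0.104 ]
BR top [ 0.5365 -0.4073  0.104 ]
FR top [ 0.4346 -0.3713  0.104 ]
FL top [ 0.4915 -0.211   0.104 ]
BL side [ 0.5959 -0.2457  0.104 ]
BR side [ 0.5348 -0.4054  0.104 ]
FR side [ 0.4352 -0.3688  0.104 ]
FL side [ 0.4984 -0.2103  0.104 ]
post top [ 0.4834 -0.3008  0.136 ]
post side [ 0.4848 -0.2996  0.136 ]
drawer top [ 0.4289 -0.1923  0.098 ]
drawer top [ 0.4093 -0.2525  0.098 ]
drawer top [ 0.4084 -0.2862  0.098 ]
drawer top [ 0.389  -0.3481  0.098 ]
drawer side [ 0.4317 -0.1917  0.098 ]
drawer side [ 0.4096 -0.256   0.098 ]
drawer side [ 0.413 -0.286  0.098]
drawer side [ 0.392  -0.3479  0.098 ]
jar top [ 0.3765 -0.0968  0.062 ]
spool top [ 0.4002 -0.4525  0.03  ]
```

```bash
cat >>h.py <<'E'
# chest frame estimate from keeper post + front edges
YAW=np.radians(-20.); ex=np.array([np.cos(YAW),np.sin(YAW)]); ey=np.array([-ex[1],ex[0]])
C=np.array([.4841,-.3002])+.037*ex
def tochest(p): d=np.array(p[:2])-C; return np.array([d@ex,d@ey])
def go(cx,cy,z):
    s=r.get_state();w=np.array([*(C+cx*ex+cy*ey),z]);T=R.from_quat(s["tool_rot"])
    des=R.from_matrix(np.c_[[*ex,0],[*-ey,0],[0,0,-1]])
    print("d",np.round(T.inv().apply(w-s["eef_pos"]),4),"rot",np.round((T.inv()*des).as_rotvec(),3))
E
python3 - <<'E'
from h import *
for t,p in dict(BL=(255,70),BR=(573,92),FR=(563,284),FL=(243,252)).items():print(t,tochest(onz("top",A(*p),.104)))
for p in((238,374),(358,383)):print(tochest(onz("top",A(*p),.098)))
for p in((170,310),(318,358)):print(tochest(onz("side",B(*p),.098)))
go(-.19,.048,.2)
E
```

```text
BL [0.04224671 0.08897729]
BR [ 0.04890073 -0.08265938]
FR [-0.05920663 -0.08372551]
FL [-0.0605745   0.08629231]
[-0.12580372  0.08249879]
[-0.12359832  0.01919377]
[-0.12339684  0.08404891]
[-0.12208802  0.0160814 ]
d [ 0.2921 -0.2863 -0.0166] rot [-0.002  0.     0.611]
```

>>> {"method": "hand_motion", "body": {
  "plan": [
    {"tx": 0.04, "ty": -0.04, "tz": -0.017, "az": 0.1},
    {"tx": 0.08, "ty": -0.08, "tz": -0.017, "az": 0.2},
    {"tx": 0.12, "ty": -0.12, "tz": -0.017, "az": 0.3},
    {"tx": 0.16, "ty": -0.16, "tz": -0.017, "az": 0.4},
    {"tx": 0.20, "ty": -0.20, "tz": -0.017, "az": 0.5},
    {"tx": 0.24, "ty": -0.24, "tz": -0.017, "az": 0.6},
    {"tx": 0.28, "ty": -0.275, "tz": -0.017, "az": 0.611},
    {"tx": 0.292, "ty": -0.286, "tz": -0.017, "az": 0.611}
  ],
  "finger_gap": 0.0
}}

```text
time_s: 1.1
eef_pos: [0.3576, -0.2008, 0.2005]
tool_rot: [0.985, -0.172, -0.0, -0.0]
force: [-1.3, -0.4, 0.1]
gripper_width: 0.182
grasp_force: 0.0
```

```bash
python3 - <<'E'
from h import *
optics.read_camera("top")
go(-.19,.048,.2); go(-.17,.048,.07)
cv2.imwrite("pics/w1.png",optics.read_camera("wrist")[:,:,::-1])
E
```

```text
d [-0.0003  0.0028  0.0005] rot [-0.002  0.     0.003]
d [0.0197 0.0032 0.1305] rot [-0.002  0.     0.003]
```

View pics/w1.png

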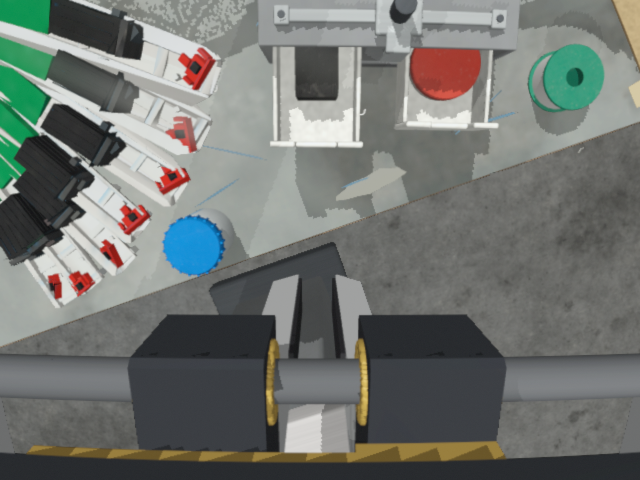

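The wrist view shows the left drawer's front edge at (272..362, 143), the right one's at (397..497, 124), the post top at (403,10), the jar cap at (193,245), and the tool aligned with the chest.

```bash
python3 - <<'E'
from h import *
for t,p,z in(("L",(272,144),.098),("L",(362,144),.098),("R",(397,125),.098),("R",(497,125),.098),("post",(403,10),.136),("jar",(193,245),.062)):print(t,tochest(onz("wrist",p,z)))
go(-.16,.05,.068)
E
```

```text
L [-0.12453103  0.08125089]
L [-0.12437344  0.01773161]
R [-0.11112621 -0.00654603]
R [-0.11008766 -0.07788708]
post [-0.04667711 -0.00081366]
jar [-0.20658646  0.15283413]
d [ 0.0299 -0.0008  0.1324] rot [-0.001  0.     0.003]
```

>>> {"method": "hand_motion", "body": {
  "plan": [
    {"tx": 0.01, "tz": 0.05},
    {"tx": 0.02, "tz": 0.1},
    {"tx": 0.025, "tz": 0.132},
    {"tx": 0.025, "tz": 0.132}
  ]
}}

```text
time_s: 1.7
eef_pos: [0.3782, -0.2117, 0.0666]
tool_rot: [0.985, -0.174, -0.003, -0.001]
force: [-0.3, -0.0, 0.6]
gripper_width: 0.004
grasp_force: 0.0
```

>>> {"method": "hand_motion", "body": {
  "plan": [
    {"tx": 0.015},
    {"tx": 0.03},
    {"tx": 0.04},
    {"tx": 0.05},
    {"tx": 0.06},
    {"tx": 0.07},
    {"tx": 0.08},
    {"tx": 0.086}
  ]
}}

```text
time_s: 2.7
eef_pos: [0.4618, -0.2419, 0.0686]
tool_rot: [0.985, -0.174, 0.0, 0.0]
force: [0.5, -0.5, 0.3]
gripper_width: 0.006
grasp_force: 0.0
```

```bash
python3 -c "
from h import *
s=r.get_state();print(tochest(s['eef_pos']),s['force'])"
```

```text
[-0.07790586  0.04720621] [ 0.47183614 -0.49218848  0.32256463]
```

>>> {"method": "hand_motion", "body": {
  "plan": [
    {"tx": 0.002},
    {"tx": 0.004},
    {"tx": 0.006},
    {"tx": 0.008}
  ]
}}

```text
time_s: 3.2
eef_pos: [0.4686, -0.2443, 0.0687]
tool_rot: [0.985, -0.174, 0.0, 0.0]
force: [-0.3, -0.5, -0.5]
gripper_width: 0.006
grasp_force: 0.0
```

```bash
python3 -c "
from h import *
s=r.get_state();print(tochest(s['eef_pos']),s['force'])
cv2.imwrite('pics/w2.png',optics.read_camera('wrist')[:,:,::-1])"
```

```text
[-0.07063327  0.04722095] [-0.34158972 -0.51651537 -0.52867197]
```

View pics/w2.png

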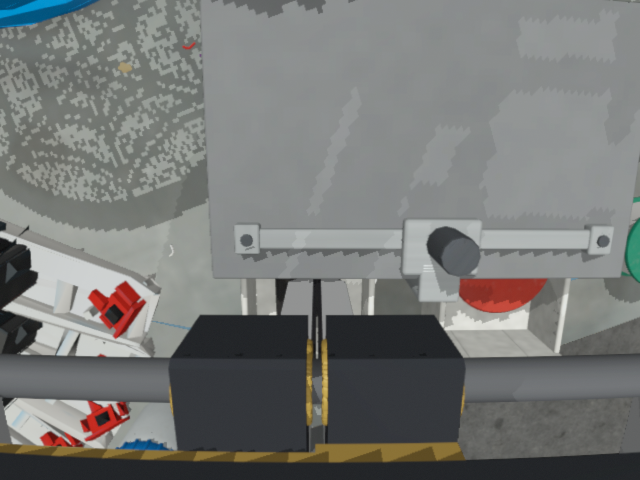

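The wrist view is ambiguous: the left drawer's side walls show at (248,295) and (368,295), but its front is hidden by the fingers. I'll check with the side and top cameras.

```bash
python3 - <<'E'
from h import *
a=optics.read_camera("top")[165:285,320:480,::-1]; b=optics.read_camera("side")[195:315,330:490,::-1]
cv2.imwrite("pics/ab.png",np.hstack([cv2.resize(x,(400,300),interpolation=cv2.INTER_CUBIC) for x in(a,b)]))
E
```

```text
(no output)
```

View pics/ab.png

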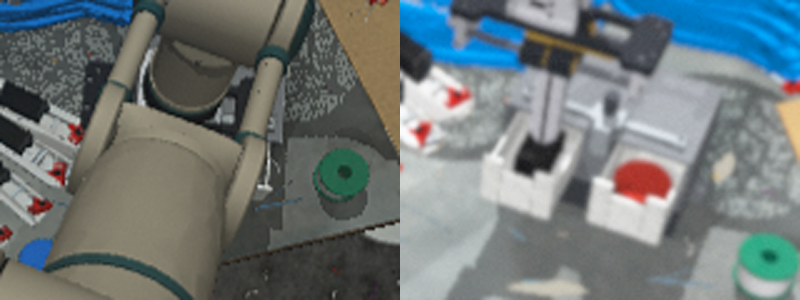

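```bash
cat >>h.py <<'E'
def proj(n,P):
    c=optics.get_calibration(n);f=240/np.tan(np.radians(c["fovy"]/2))
    K=np.array([[f,0,c["cx"]],[0,f,c["cy"]],[0,0,1]]);Ri=R.from_quat(c["orientation"]).inv()
    return cv2.projectPoints(np.array([Ri.apply(np.array(P)-c["position"])]),np.zeros(3),np.zeros(3),K,c["distortion"])[0][0,0]
E
python3 - <<'E'
from h import *
s=r.get_state();p=proj("side",s["eef_pos"]);print(p,"in ab",400+(p[0]-330)*2.5,(p[1]-195)*2.5)
p=proj("wrist",s["eef_pos"]);print(p)
for x in(-.123,-.07):
  p=proj("side",[*(C+x*ex+.048*ey),.098]);print(x,400+(p[0]-330)*2.5,(p[1]-195)*2.5)
b=optics.read_camera("side")[195:315,330:490,::-1]
cv2.imwrite("pics/s3.png",cv2.resize(b,(800,600),interpolation=cv2.INTER_CUBIC))
E
```

```text
[386.67538282 256.18812921] in ab 541.6884570577629 152.9703230302441
[317.63278546 277.03591644]
-0.123 522.8595391930036 166.8633193716677
-0.07 544.3589584111473 128.80572714260813
```

View pics/s3.png

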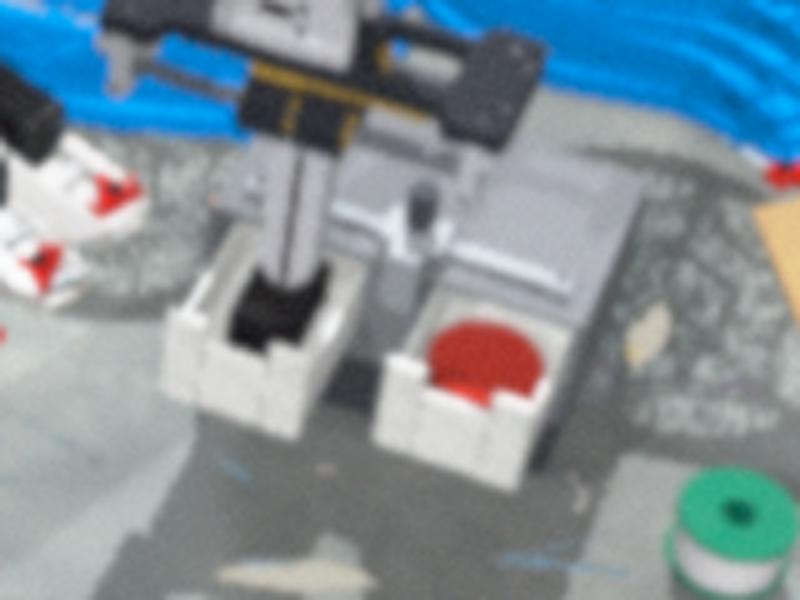

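The side view shows the drawer unmoved, front edge still at about (170,312)–(318,360). The finger tips are at (290,284), above the battery and past the front panel. The calibration predicts the TCP lower, at (283,306), so I'll work out the real tip height.

```bash
python3 - <<'E'
from h import *
s=r.get_state();e=s["eef_pos"];print(e,s["q"],s["force"],s["time_s"])
toB=lambda p:((p[0]-330)*5+2,(p[1]-195)*5+2)
for z in(.0687,.08,.09,.1):
  print(z,[np.round(toB(proj("side",[*(e[:2]+a*ex+b*ey),z]))) for a in(-.008,.008) for b in(-.0125,.0125)])
E
```

```text
[ 0.46862804 -0.24432468  0.06868801] [-6.12219042e-01  2.98974607e-01  1.78021830e+00 -9.91894337e-05
  1.06237443e+00  1.30779825e+00] [-0.73128736 -0.37425791  0.29813376] 3.4
0.0687 [array([305., 328.]), array([253., 311.]), array([317., 306.]), array([266., 288.])]
0.08 [array([308., 310.]), array([255., 293.]), array([320., 288.]), array([268., 270.])]
0.09 [array([310., 294.]), array([257., 277.]), array([323., 272.]), array([270., 254.])]
0.1 [array([313., 278.]), array([260., 260.]), array([325., 255.]), array([272., 238.])]
```

The closed fingertips really sit at z≈0.093, about 24 mm above the reported TCP. They passed over the panel through the notch, above the battery, and touched nothing. I'll lift, back out, and come down lower.

>>> {"method": "hand_motion", "body": {
  "plan": [
    {"tz": -0.04},
    {"tx": -0.05, "ty": -0.001, "tz": -0.04},
    {"tx": -0.1, "ty": -0.001, "tz": -0.04},
    {"tx": -0.1, "ty": -0.001, "tz": -0.01},
    {"tx": -0.1, "ty": -0.001, "tz": 0.017},
    {"tx": -0.1, "ty": -0.001, "tz": 0.017}
  ]
}}

```text
time_s: 4.15
eef_pos: [0.3734, -0.208, 0.0505]
tool_rot: [0.985, -0.174, -0.002, -0.001]
force: [0.3, -0.0, 0.1]
gripper_width: 0.007
grasp_force: 0.0
```

```bash
python3 - <<'E'
from h import *
s=r.get_state();e=s["eef_pos"];print(tochest(e),e,s["force"])
b=optics.read_camera("side")[195:315,330:490,::-1]
cv2.imwrite("pics/s4.png",cv2.resize(b,(800,600),interpolation=cv2.INTER_CUBIC))
toB=lambda p:((p[0]-330)*5+2,(p[1]-195)*5+2)
for z in(e[2],.075):
  print(z,[np.round(toB(proj("side",[*(e[:2]+a*ex+b*ey),z]))) for a in(-.008,.008) for b in(-.0125,.0125)])
E
```

```text
[-0.17253951  0.04877361] [ 0.37341608 -0.20801056  0.05049449] [ 0.29980618 -0.0076434   0.09054586]
0.05049448761804995 [array([215., 508.]), array([161., 489.]), array([228., 483.]), array([175., 464.])]
0.075 [array([219., 470.]), array([165., 450.]), array([233., 445.]), array([179., 426.])]
```

View pics/s4.png

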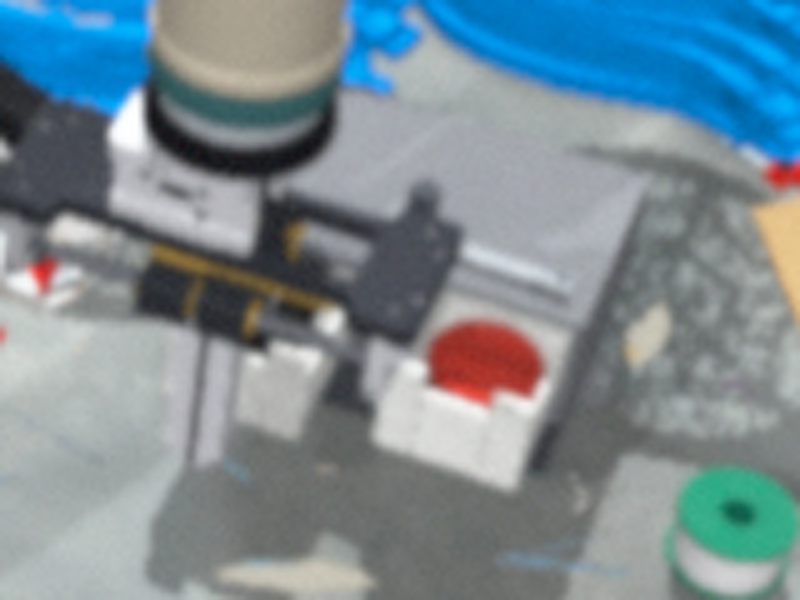

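Fingertips are now at (170–215, 455–465), so true z≈0.076, in front of the left drawer. Something hangs from the gripper body's right end at about (378,395), so I'll check its height before pushing.

```bash
python3 - <<'E'
from h import *
e=r.get_state()["eef_pos"]
toB=lambda p:((p[0]-330)*5+2,(p[1]-195)*5+2)
for b in(-.075,-.0885):
 for z in(.10,.12,.147,.17):
  print(b,z,[np.round(toB(proj("side",[*(e[:2]+a*ex+b*ey),z]))) for a in(-.0375,0,.0375)])
c=optics.get_calibration("wrist");print(tochest(c["position"]),c["position"])
E
```

```text
-0.075 0.1 [array([344., 526.]), array([375., 464.]), array([404., 405.])]
-0.075 0.12 [array([350., 493.]), array([381., 431.]), array([411., 372.])]
-0.075 0.147 [array([358., 447.]), array([389., 385.]), array([419., 326.])]
-0.075 0.17 [array([365., 407.]), array([397., 345.]), array([427., 285.])]
-0.0885 0.1 [array([376., 538.]), array([406., 475.]), array([435., 415.])]
-0.0885 0.12 [array([382., 505.]), array([412., 442.]), array([441., 382.])]
-0.0885 0.147 [array([391., 459.]), array([421., 396.]), array([451., 336.])]
-0.0885 0.17 [array([398., 418.]), array([429., 356.]), array([459., 296.])]
[-0.10634219  0.04866404] [ 0.43558374 -0.23075434  0.25325279]
```

Its lowest point is z≈0.143, which clears the post (0.136) and the left stack (0.130). Pushing now.

>>> {"method": "hand_motion", "body": {
  "plan": [
    {"tx": 0.02},
    {"tx": 0.035},
    {"tx": 0.045},
    {"tx": 0.053},
    {"tx": 0.061}
  ]
}}

```text
time_s: 4.82
eef_pos: [0.4322, -0.2299, 0.0516]
tool_rot: [0.985, -0.174, -0.001, -0.0]
force: [-2.3, 0.6, 0.7]
gripper_width: 0.004
grasp_force: 1.2
```

>>> {"method": "hand_motion", "body": {
  "plan": [
    {"tx": 0.008},
    {"tx": 0.016},
    {"tx": 0.024},
    {"tx": 0.032},
    {"tx": 0.038},
    {"tx": 0.042}
  ]
}}

```text
time_s: 5.58
eef_pos: [0.4711, -0.2441, 0.0515]
tool_rot: [0.985, -0.174, -0.001, -0.0]
force: [-7.1, 1.9, 5.0]
gripper_width: 0.002
grasp_force: 3.7
```

```bash
python3 -c "
from h import *
s=r.get_state();print(tochest(s['eef_pos']),s['force'])"
```

```text
[-0.06843378  0.04824007] [-7.10934091  1.94556176  4.98109079]
```

>>> {"method": "hand_motion", "body": {
  "plan": [
    {"tx": 0.001},
    {"tx": 0.002},
    {"tx": 0.003},
    {"tx": 0.003}
  ]
}}

```text
time_s: 6.08
eef_pos: [0.4709, -0.244, 0.0514]
tool_rot: [0.985, -0.173, -0.004, -0.001]
force: [-8.8, 1.7, 6.4]
gripper_width: 0.007
grasp_force: 4.6
```

```bash
python3 -c "
from h import *
s=r.get_state();print(tochest(s['eef_pos']),s['force'])"
```

```text
[-0.06866915  0.04829279] [-8.80522621  1.72114898  6.44448901]
```

The TCP stopped at chest x −0.0687 with rising force, which matches the chest's measured front edge. I'll back off, rise, and measure the drawer front with the wrist camera.

>>> {"method": "hand_motion", "body": {
  "plan": [
    {"tx": -0.05},
    {"tx": -0.06, "tz": -0.05},
    {"tx": -0.07, "tz": -0.1},
    {"tx": -0.08, "tz": -0.15},
    {"tx": -0.09, "tz": -0.17},
    {"tx": -0.09, "tz": -0.17}
  ]
}}

```text
time_s: 6.82
eef_pos: [0.3916, -0.2156, 0.2236]
tool_rot: [0.985, -0.174, 0.003, 0.001]
force: [-0.3, -0.1, 0.9]
gripper_width: 0.006
grasp_force: 0.0
```

```bash
python3 - <<'E'
from h import *
im=optics.read_camera("wrist");cv2.imwrite("pics/w5.png",im[:,:,::-1])
g=im.min(2).astype(int)
for cy in (.062,.075,.03,-.030,-.066):
  out=[]
  for cx in np.arange(-.13,-.03,.004):
    p=proj("wrist",[*(C+cx*ex+cy*ey),.1]);u,v=int(round(p[0])),int(round(p[1]))
    out.append(g[v,u] if 0<=v<480 and 0<=u<640 else -1)
  print(cy,out)
for n,p in(("post x",None),):
  print(proj("wrist",[*(C-.037*ex),.136]))
s=r.get_state();print(tochest(s["eef_pos"]),s["eef_pos"],s["force"])
go(-.040,-.048,.2)
E
```

```text
0.062 [np.int64(166), np.int64(164), np.int64(162), np.int64(137), np.int64(127), np.int64(125), np.int64(125), np.int64(123), np.int64(117), np.int64(120), np.int64(109), np.int64(108), np.int64(105), np.int64(104), np.int64(106), np.int64(106), np.int64(101), np.int64(151), np.int64(151), np.int64(151), np.int64(150), np.int64(124), np.int64(184), np.int64(175), np.int64(151)]
0.075 [np.int64(163), np.int64(159), np.int64(152), np.int64(151), np.int64(150), np.int64(151), np.int64(152), np.int64(153), np.int64(155), np.int64(156), np.int64(152), np.int64(155), np.int64(154), np.int64(155), np.int64(135), np.int64(109), np.int64(100), np.int64(114), np.int64(152), np.int64(150), np.int64(108), np.int64(171), np.int64(100), np.int64(186), np.int64(152)]
0.03 [np.int64(145), np.int64(143), np.int64(107), np.int64(108), np.int64(104), np.int64(105), np.int64(106), np.int64(107), np.int64(107), np.int64(107), np.int64(104), np.int64(107),
[... 434 characters left out ...]
), np.int64(54), np.int64(62), np.int64(159), np.int64(157), np.int64(122), np.int64(137), np.int64(193), np.int64(153), np.int64(160)]
-0.066 [np.int64(143), np.int64(146), np.int64(131), np.int64(110), np.int64(113), np.int64(232), np.int64(217), np.int64(220), np.int64(223), np.int64(223), np.int64(220), np.int64(239), np.int64(236), np.int64(213), np.int64(187), np.int64(184), np.int64(187), np.int64(189), np.int64(158), np.int64(137), np.int64(118), np.int64(194), np.int64(194), np.int64(197), np.int64(150)]
[391.44194731  64.02055571]
[-0.15361701  0.04813658] [ 0.39097954 -0.21508105  0.22204075] [ 0.72997156  0.2818428  -1.00128943]
d [0.1136 0.0961 0.0224] rot [ 0.001 -0.003 -0.   ]
```

The left drawer is home: nothing white projects past the chest edge, and the right drawer's front is still at −0.11. Next I'll go above the post's right side and locate the post.

>>> {"method": "hand_motion", "body": {
  "plan": [
    {"tx": 0.04, "ty": 0.035},
    {"tx": 0.08, "ty": 0.07},
    {"tx": 0.114, "ty": 0.096, "tz": 0.02},
    {"tx": 0.114, "ty": 0.096, "tz": 0.02},
    {"tx": 0.114, "ty": 0.096, "tz": 0.02}
  ]
}}

```text
time_s: 7.5
eef_pos: [0.4639, -0.3429, 0.2]
tool_rot: [0.985, -0.174, -0.001, -0.001]
force: [0.6, 0.5, 0.3]
gripper_width: 0.007
grasp_force: 0.0
```

```bash
python3 - <<'E'
from h import *
def blob(n,im):
    u0,v0=proj(n,[*(C-.037*ex),.136]);m=(im.max(2)<75).astype(np.uint8)
    k,l,st,ce=cv2.connectedComponentsWithStats(m)
    print(n,(u0,v0),[(np.round(ce[i],1),st[i]) for i in range(1,k) if st[i,4]>8 and np.hypot(*(ce[i]-[u0,v0]))<(70 if n=="wrist" else 12)])
for n in("wrist","side"):
    im=optics.read_camera(n);cv2.imwrite(f"pics/{n}6.png",im[:,:,::-1]);blob(n,im)
im=cv2.imread("pics/top0.png")[:,:,::-1];blob("top",im)
im=cv2.imread("pics/side0.png")[:,:,::-1];blob("side",im)
s=r.get_state();print(s["force"]);go(-.040,-.045,.098)
E
```

```text
wrist (np.float64(245.34974732200345), np.float64(239.88762366074337)) [(array([252.8, 239. ]), array([243, 233,  17,  19, 116], dtype=int32))]
side (np.float64(415.28382898885246), np.float64(231.4216316797625)) []
top (np.float64(403.3109277793446), np.float64(206.38789850304525)) [(array([403.4, 209.6]), array([401, 206,   6,   8,  36], dtype=int32))]
side (np.float64(415.28382898885246), np.float64(231.4216316797625)) [(array([413.7, 237.1]), array([413, 235,   3,   5,  11], dtype=int32))]
[-0.060446    0.33801245 -0.00217249]
d [ 0.0014 -0.0019  0.1036] rot [-0.  0.  0.]
```

>>> {"method": "hand_motion", "body": {
  "plan": [
    {"tx": 0.001, "tz": 0.05},
    {"tx": 0.001, "tz": 0.085},
    {"tx": 0.001, "tz": 0.1},
    {"tx": 0.001, "tz": 0.1}
  ]
}}

```text
time_s: 8.1
eef_pos: [0.4651, -0.3436, 0.1018]
tool_rot: [0.985, -0.174, -0.0, -0.0]
force: [0.9, -0.9, 0.4]
gripper_width: 0.003
grasp_force: 0.0
```

>>> {"method": "hand_motion", "body": {
  "plan": [
    {"ty": -0.012},
    {"ty": -0.022},
    {"ty": -0.03},
    {"ty": -0.038},
    {"ty": -0.046},
    {"ty": -0.046}
  ]
}}

```text
time_s: 8.85
eef_pos: [0.4813, -0.3, 0.1017]
tool_rot: [0.985, -0.173, 0.0, -0.0]
force: [-0.1, 0.4, 0.1]
gripper_width: 0.004
grasp_force: 0.0
```

```bash
python3 -c "
from h import *
s=r.get_state();print(tochest(s['eef_pos']),s['force'])"
```

```text
[-0.0396594  -0.00080041] [-0.13868725  0.4303207   0.09882843]
```

```bash
python3 - <<'E'
from h import *
im=optics.read_camera("wrist");cv2.imwrite("pics/w7.png",im[:,:,::-1]);b=optics.read_camera("side")[195:315,330:490,::-1]
cv2.imwrite("pics/v7.png",np.hstack([cv2.resize(im[:,:,::-1],(400,300)),cv2.resize(b,(400,300),interpolation=cv2.INTER_CUBIC)]))
for y in(0,.019):print(y,proj("wrist",[*(C-.037*ex+y*ey),.136]))
E
```

```text
0 [315.19004667 295.33878913]
0.019 [269.97959047 295.3156919 ]
```

View pics/v7.png

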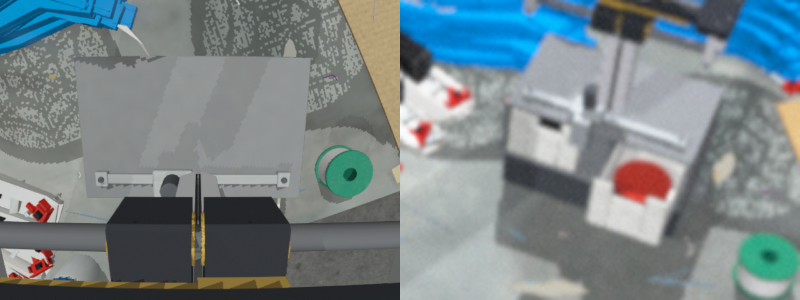

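The left half (wrist) shows the post at (168,187), just left of the fingers, so the keeper is at about +0.019 and moving. The right half (side) shows the left drawer flush and the right one still open with its tin. I'll keep pushing to the end stop.

>>> {"method": "hand_motion", "body": {
  "plan": [
    {"ty": -0.008},
    {"ty": -0.016},
    {"ty": -0.023},
    {"ty": -0.028}
  ]
}}

```text
time_s: 9.45
eef_pos: [0.4905, -0.274, 0.1014]
tool_rot: [0.985, -0.174, -0.0, -0.0]
force: [-1.8, -2.0, -1.9]
gripper_width: 0.005
grasp_force: 1.1
```

>>> {"method": "hand_motion", "body": {
  "plan": [
    {"ty": -0.002},
    {"ty": -0.004},
    {"ty": -0.006},
    {"ty": -0.007}
  ]
}}

```text
time_s: 9.95
eef_pos: [0.4929, -0.268, 0.1017]
tool_rot: [0.985, -0.174, -0.0, 0.0]
force: [-1.4, -1.2, -1.1]
gripper_width: 0.004
grasp_force: 1.0
```

```bash
python3 -c "
from h import *
s=r.get_state();print(tochest(s['eef_pos']),s['force'])"
```

```text
[-0.03973021  0.03324995] [-1.39938808 -1.23641568 -1.05443037]
```

>>> {"method": "hand_motion", "body": {
  "plan": [
    {"ty": -0.002},
    {"ty": -0.004},
    {"ty": -0.004}
  ]
}}

```text
time_s: 10.32
eef_pos: [0.4934, -0.2667, 0.1017]
tool_rot: [0.985, -0.173, -0.0, 0.002]
force: [-3.7, -6.3, -2.5]
gripper_width: 0.007
grasp_force: 3.8
```

```bash
python3 -c "
from h import *
s=r.get_state();print(tochest(s['eef_pos']),s['force'])"
```

```text
[-0.03966183  0.03464843] [-3.6775254  -6.27696434 -2.54483954]
```

>>> {"method": "hand_motion", "body": {
  "plan": [
    {"ty": -0.002},
    {"ty": -0.004},
    {"ty": -0.004}
  ]
}}

```text
time_s: 10.7
eef_pos: [0.4936, -0.2665, 0.1018]
tool_rot: [0.985, -0.173, -0.001, 0.006]
force: [-8.1, -13.2, -3.4]
gripper_width: 0.005
grasp_force: 7.6
```

```bash
python3 -c "
from h import *
s=r.get_state();print(tochest(s['eef_pos']),s['force'])"
```

```text
[-0.03963281  0.03491672] [ -8.13711367 -13.20240577  -3.36369374]
```

The keeper is hard against its end stop. I'll back off, lift, and check.

>>> {"method": "hand_motion", "body": {
  "plan": [
    {"ty": 0.02},
    {"ty": 0.03, "tz": -0.05},
    {"tx": -0.04, "ty": 0.03, "tz": -0.1},
    {"tx": -0.08, "ty": 0.03, "tz": -0.12},
    {"tx": -0.1, "ty": 0.03, "tz": -0.12},
    {"tx": -0.1, "ty": 0.03, "tz": -0.12}
  ]
}}

```text
time_s: 11.45
eef_pos: [0.3909, -0.2538, 0.2212]
tool_rot: [0.985, -0.174, 0.0, -0.001]
force: [0.0, -0.8, -0.0]
gripper_width: 0.004
grasp_force: 0.0
```

```bash
python3 - <<'E'
from h import *
im=optics.read_camera("wrist");cv2.imwrite("pics/w8.png",im[:,:,::-1])
m=(im.max(2)<75).astype(np.uint8);k,l,st,ce=cv2.connectedComponentsWithStats(m)
for y in(.0,.05):print(y,proj("wrist",[*(C-.037*ex+(y+.0015)*ey),.136]))
print([(np.round(ce[i],1),st[i]) for i in range(1,k) if 60<st[i,4]<1500])
g=im.min(2)
for cy in(.075,.03,-.03,-.066):print(cy,[int(g[int(p[1]),int(p[0])]) for p in(proj("wrist",[*(C+x*ex+cy*ey),.1]) for x in np.arange(-.13,-.05,.006))])
print(r.get_state()["force"])
E
```

```text
0.0 [332.8942841   85.59686128]
0.05 [255.85098999  85.95795108]
[(array([620.9,  16.9]), array([ 601,    0,   39,   39, 1190], dtype=int32)), (array([260.3,  99.9]), array([251,  90,  15,  16,  75], dtype=int32)), (array([102.1, 356.7]), array([ 55, 355,  94,   4, 106], dtype=int32)), (array([317.6, 415.9]), array([313, 403,  10,  33, 187], dtype=int32))]
0.075 [146, 145, 145, 148, 149, 153, 155, 155, 155, 154, 153, 154, 146, 148]
0.03 [154, 151, 111, 110, 112, 111, 111, 108, 106, 105, 104, 104, 158, 160]
-0.03 [108, 111, 108, 103, 184, 234, 178, 175, 48, 43, 47, 49, 157, 157]
-0.066 [104, 104, 106, 117, 172, 129, 128, 132, 110, 107, 120, 120, 157, 128]
[ 0.5000804  -0.29213103  0.63799164]
```

The post is at the +0.05 end, the left drawer is home, and the right drawer is unmoved.

```bash
python3 -c "
from plant import r, optics
print(r.finish_job())"
```

```text
the job is handed in; nothing more can be done
None
```

I pushed the left drawer (the one with the battery) fully home and slid the keeper to its left end stop so it locks that drawer; the flux-tin drawer is still open as it was, and the job is handed in, though on the first try the fingertips passed over the battery drawer's front above the battery, with no contact force read.

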